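# Seat the vacuum pump against the bench's sea rail

## Task

The ship is about to roll: with the fingertips, push the white vacuum pump along the bench until its long back side lies flush against the aluminium rail and its end is up against the yellow stop block. Only push it, gently: never lift, tip or bang it, and leave the bottle, flask, wrench and tray where they stand. Back away from it when it is seated.

Things in the scene. Friction and masses are not known exactly. Their poses are not given: they have to be found in the camera images.
- pump: The vacuum pump, a loose box with a white top and black foot, 100 mm (its x) by 130 mm (its y) by 55 mm high, 0.35 to 0.65 kg; origin at the centre of its underside, on the bench. A black hose barb 13 mm tall and 16 mm wide stands on its top at (+20, +35) mm from the centre. Its back is the long +x side, which faces the rail within about 25 degrees at the start. It takes some 2 to 10 N to slide it on the bench.
- rail: Fixed aluminium rail, 470 mm long along its own y, 20 mm thick, 30 mm high. Origin on the bench under the middle of its thickness and length. The pump belongs on its -x side (the robot's side), whose face lies 10 mm from the origin; so the seated pump's centre is at rail x = -60 mm, with pump x along rail x.
- yellow_stop: Fixed yellow block at one end of the rail (which end varies), 40 mm wide along the rail, 32 mm high, sticking out 60 mm from the rail's face towards the robot. Axes are the rail's; origin on the bench, on the rail's centre line, in the middle of the block's 40 mm width. The seated pump's centre is 85 mm from this origin along the rail, towards the rail's middle.
- grey_block: Fixed dark steel block of the same shape at the rail's other end, not the one to push against; its inner face is 390 mm from the yellow stop's inner face.
- brown_bottle: Loose brown jar, 80 mm across, 150 mm high, origin at the centre of its underside; leave alone.
- filter_flask: Loose whitish clear filter flask, 80 mm across, 160 mm high, origin at the centre of its underside; leave alone.
- wrench: Loose steel wrench, 170 mm long along its x, lying flat on the bench to the right of the rail; origin near its middle; leave alone.
- syringe_tray: Loose clear tray of syringes, 120 by 170 by 50 mm, origin at the centre of its underside; leave alone.
Not all that is in view belongs to the job. Leave any blue or purple look-alike of the pump alone. There is more than one size of the yellow_stop; the one meant has the size given above.

How it is judged:
By the outcome, as a careful person would: the job done as asked, in the order asked, and still so for the second after the job is handed in, with the robot touching nothing.
It also fails if it takes over 72 s, if anything falls off the work surface, if the arm or the gripper's body presses on something with over 40 N, if the wrist force passes 120 N, or if a joint passes its speed limit or range.

## Robot

A 6-joint arm with a two-finger parallel gripper is mounted at the origin on the work surface. World frame = base frame: x ahead of the robot, y to its left, z up, the work surface at z = 0. Lengths are in m, angles in degrees, forces in N, time in s.
With the tool pointing down it reaches from about 0.4 to 0.825 m from the base axis. Payload 7 kg.
Tool frame: the origin (TCP) lies on the centre line of the jaws, within the pads' length; the fingertips stand 14 mm ahead of it and the grasp point (between the pads) lies 5 mm behind it; z points along the fingers, y is the line along which they close (so a half turn about z gives the same grasp; the last joint's range is limited). The gripper opens to 88 mm and grips with 3 to 60 N. Pads are 19 mm wide; open, the fingers measure 130 mm over their backs; the gripper's body (78 mm by 193 mm) begins 47 mm behind the grasp point.
Start: joints at [92.939, 20.546, 0.682, 0, -70.136, -16.507], TCP at [0.158, 0.656, 0.204] pointing down, gripper open.
Joint ranges: [-176.03, 176.03], [-82.01, 121.73], [-58.28, 71.71], [-173.87, 95.51], [-174.79, -0.11], [-173.66, 173.66]. Speed limits (degrees/s): [136.94, 136.94, 172.46, 180, 180, 180].

## Interface

Orientations are given as [roll, pitch, yaw] about the fixed x, y, z axes, in that order (R = Rz(yaw) Ry(pitch) Rx(roll)).
In Python, from plant import r gives the robot as it stands.
- The arm moves only by the tool send_rows, never from a script. Its argument "steps" is a list of rows, each an object with "dp": the shift along the tool's x, y, z in mm, a list of three; "roll": the turn about the tool's z in rad; "jaw": the opening in per cent of the stroke, from 0 (shut) to 100 (fully open). In form: [{"dp": [tx, ty, tz], "roll": roll, "jaw": jaw}, ...]. A call has 1 to 5 rows; each row is the pose to reach, as a shift and turn from the pose commanded when the call began, along the tool's axes at that moment; what a row does not reach only later rows make up. A row lasts 1/8 s, in which the tool goes at most 62.5 mm and 10.7 degrees, less where a joint would pass 70% of its speed; a pose out of reach is approached as far as the arm can. A call with a gripper value outside its range is refused whole. The fingers move at their own pace and stop on an object; "newtons" is the grip in N (left out, the last holds). Time passes only in rows, so rows that repeat a pose let the fingers close. It gives the time, the measured TCP pose, the force, the opening and the grip force at its end, in the units of the state.
- r.get_state(): the state, without advancing time (a new reading comes with each control period).
- r.capture(name): name is "scene" or "side" or "wrist"; returns a dict with "image" (480x640x3 uint8, blue, green, red), "K" (3x3 intrinsics, pixels), "rvec" (rotation vector, rad) and "tvec" (3), from world to camera coordinates, as OpenCV has them. Camera axes: x right, y down, z forward; pixel columns grow to the right and rows downward; lengths in m; the calibration is good to about 2 mm. A picture is of the moment at which its call begins. There is no depth.
- r.close_job(): hands the job in; it is judged then, once.
The state is a dict: "time_s": time; "joints": joint angles; "qd": joint speeds; "joint_torque": joint torques, N m; "tcp_pos": TCP position; "eef_rot": TCP orientation; "contact_force": force on the tool from outside, world axes, zero at the start; "moment": the same for the moment, N m; "gripper_width": finger opening in m; "gripper_force": force on a finger pad.
Only numpy, scipy, OpenCV 4.12 (cv2) and the standard library are available. Lean on these libraries where they do the work, as an engineer would, in place of code of your own. Each camera call takes 0.05 s, during which the arm holds its last target. There are 200 camera calls.

## Working session

There is one attempt and no reset: what is moved stays moved. The work goes in short steps, Python scripts to look and compute and a tool call to move; the robot and the scene stay as the last step left them, time stands still between calls to the robot, and variables do not carry over. Pictures are saved under pics/ and viewed, at most 10 in all, crops included, and the job is handed in when it is done.

Besides the shell and the picture viewer there is one more tool, called after "Call:" as name(argument=value, ...) on one line, values as JSON. send_rows: Moves the arm, as the interface text tells. Its arguments: {"type":"object","properties":{"steps":{"type":"array","items":{"type":"object","properties":{"dp":{"type":"array","items":{"type":"number"}},"roll":{"type":"number"},"jaw":{"type":"number"}}}},"newtons":{"type":"number"}},"required":["steps"]}

```bash
mkdir -p pics; python3 - <<'E'
from plant import r
import cv2,json
s=r.get_state();print({k:s[k] for k in("time_s","tcp_pos","eef_rot","contact_force","gripper_width")})
for n in("scene","side"):
    c=r.capture(n);cv2.imwrite(f"pics/{n}0.png",c["image"]);print(n,c["K"],c["rvec"],c["tvec"])
E
```

```text
{'time_s': 0.0, 'tcp_pos': array([0.15824546, 0.65562857, 0.20340225]), 'eef_rot': array([ 1.79902669e+02, -7.83636559e-03, -1.35758930e+01]), 'contact_force': array([-0.19161706, -0.02037124, -0.48791545]), 'gripper_width': 0.08768069881634445}
scene [[539.17102604   0.         310.49393368]
 [  0.         539.17102604 242.11270671]
 [  0.           0.           1.        ]] [ 2.19989299  1.1269306  -0.44112718] [-0.36291745 -0.32670987  1.62938153]
side [[523.89384499   0.         324.70671306]
 [  0.         523.89384499 244.09140212]
 [  0.           0.           1.        ]] [ 2.31870555 -0.10807837  0.05270048] [-0.59149148  0.08069873  1.34171688]
```

View pics/scene0.png

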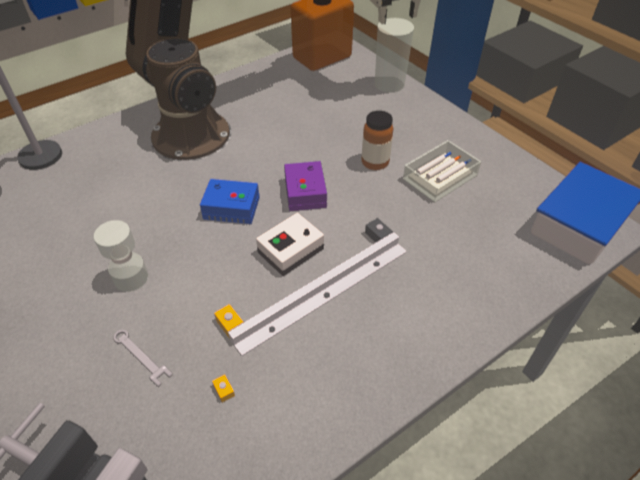

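View pics/side0.png

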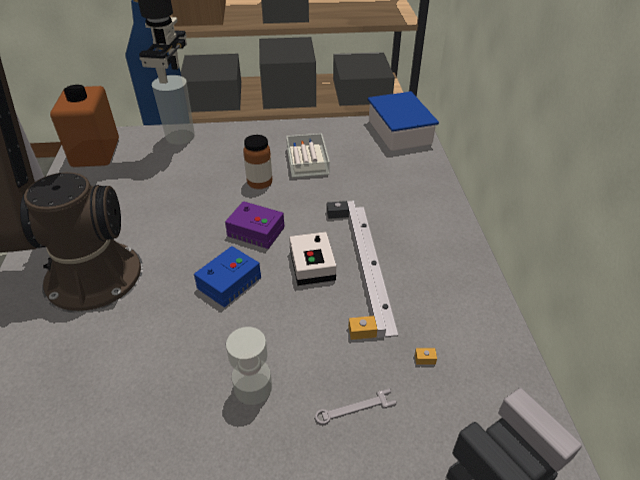

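The scene view shows the white pump at about (290,242) and the rail running from the yellow stop (229,318) to the grey block (379,230). The small yellow block at (223,388) is a decoy. In the side view the pump is at (313,258), the stop at (363,327) and the grey block at (338,209). I'll enlarge both.

```bash
python3 - <<'E'
import cv2
for n,(x0,y0,w,h) in {"scene":(210,200,200,150),"side":(270,195,135,150)}.items():
    im=cv2.imread(f"pics/{n}0.png")[y0:y0+h,x0:x0+w]
    im=cv2.resize(im,None,fx=4,fy=4,interpolation=cv2.INTER_CUBIC)
    for i in range(0,w,20): cv2.putText(im,str(x0+i),(i*4,10),0,.35,(0,255,255));cv2.line(im,(i*4,12),(i*4,18),(0,255,255))
    for i in range(10,h,20): cv2.putText(im,str(y0+i),(0,i*4+4),0,.35,(0,255,255))
    cv2.imwrite(f"pics/{n}0c.png",im)
E
```

```text
(no output)
```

View pics/scene0c.png

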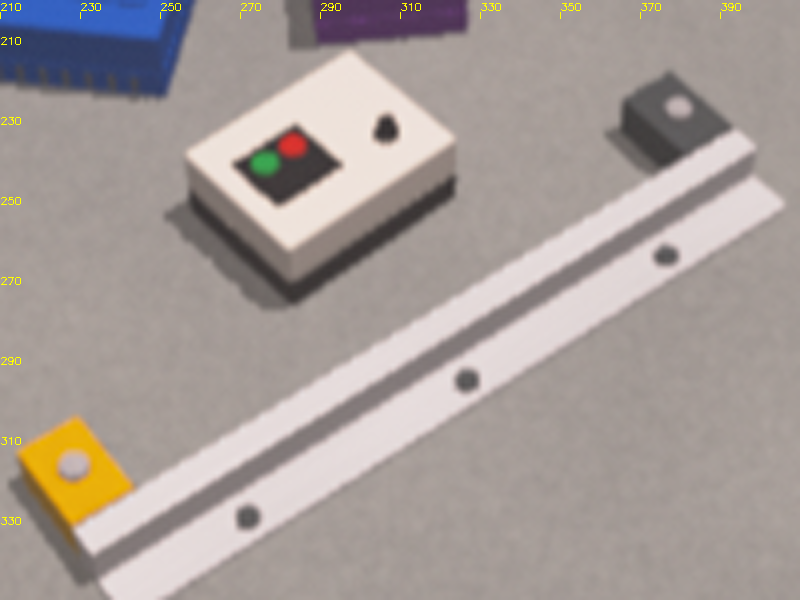

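View pics/side0c.png

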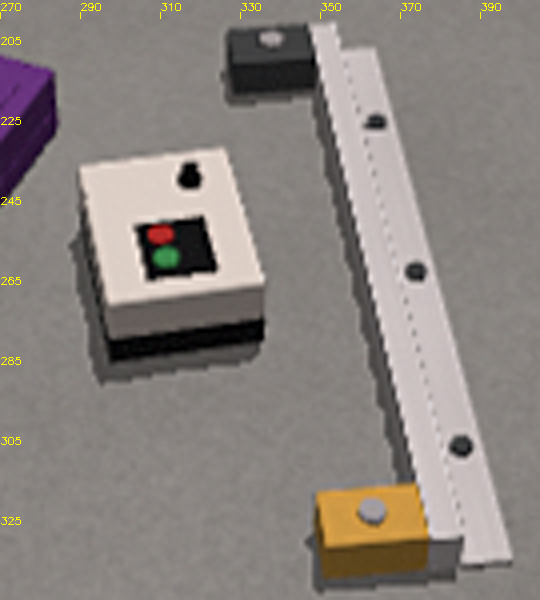

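Pixels read: scene pixel = 210+X/4, 200+Y/4, and side pixel = 270+X/4, 195+Y/4. The barb confirms pump +x points at the rail and +y away from the yellow stop. Next I fit poses from these corners.

```bash
cat > fit.py <<'E'
import numpy as np,cv2
from scipy.optimize import least_squares
CAM={}
def load(r,names):
    for n in names: CAM[n]=r.capture(n)
    return CAM
def proj(n,P):
    c=CAM[n]; return cv2.projectPoints(np.array(P,float).reshape(-1,1,3),np.array(c["rvec"]),np.array(c["tvec"]),c["K"],None)[0].reshape(-1,2)
def world(p,L):
    a=p[2];L=np.array(L,float);R=np.array([[np.cos(a),-np.sin(a)],[np.sin(a),np.cos(a)]])
    return np.c_[L[:,:2]@R.T+p[:2],L[:,2]]
def fit(obs,p0):
    "obs: {cam:(localpts, pixels)}"
    f=lambda p:np.concatenate([(proj(n,world(p,L))-np.array(U)).ravel() for n,(L,U) in obs.items()])
    s=least_squares(f,p0,loss="soft_l1");return s.x,f(s.x).reshape(-1,2)
PT=np.array([[-.05,.065,.055],[.05,.065,.055],[.05,-.065,.055],[-.05,-.065,.055]])
RT=np.array([[-.01,-.235,.03],[.01,-.235,.03],[-.01,.235,.03],[.01,.235,.03],[-.07,-.195,.032],[-.01,-.195,.032],[-.01,-.235,.032],[-.07,-.235,.032]])
RO={"scene":(RT,[(229,332),(233.75,339),(393.75,232.5),(398.75,237),(229.5,304),(243.5,322),(229,332),(214.5,313.5)]),
"side":(RT,[(377,329.5),(385,329),(347.5,201),(353.5,200.5),(349,318),(374.5,316.25),(377,330),(351,331.25)])}
E
python3 - <<'E'
from plant import r
from fit import *
np.set_printoptions(precision=4,suppress=True)
load(r,("scene","side"))
PO={"scene":(PT,[(297.5,212.5),(324,234.5),(282.5,262.5),(256.5,238.5)]),"side":(PT,[(290,236.5),(326.25,232.25),(336,265),(296.5,271)])}
for o in(PO,RO):
    p,e=fit(o,[.6,0,0]);print(p,np.degrees(p[2]));print(e.T)
    for k in o: print(k,fit({k:o[k]},p)[0])
R,_=fit(RO,[.6,0,0]);P,_=fit(PO,[.6,0,0])
np.save("rail.npy",R)
print("seat",world(R,[[-.06,-.13 ,0]]),"flask/others")
a=R[2];M=np.array([[np.cos(a),np.sin(a)],[-np.sin(a),np.cos(a)]]);print("pump in rail",M@(P[:2]-R[:2]),np.degrees(P[2]-a))
s=r.get_state();print("tcp in rail",M@(s["tcp_pos"][:2]-R[:2]))
# rough positions on z=0 of other things (scene)
for n,us in {"side":{"bottle":(260,185),"flask":(250,398),"blue_nr":(236,304),"blue_rt":(260,262),"purple_rt":(284,218),"purple_bot":(267,247),"purp_lo_r":(281,228),"wrench":(355,407),"wr_end":(322,417)}}.items():
    c=CAM[n];Rm=cv2.Rodrigues(np.array(c["rvec"]))[0];t=np.array(c["tvec"]).ravel();C=-Rm.T@t
    for k,u in us.items():
        d=Rm.T@np.linalg.inv(c["K"])@np.array([*u,1]);q=C-d*C[2]/d[2];print(k,q[:2],"rail",M@(q[:2]-R[:2]))
E
```

```text
[ 0.5626 -0.0145  0.0978] 5.6010455160902834
[[-0.3659  0.2824 -0.7591 -1.4037 -0.1356  1.0166  1.5245  1.0115]
 [-1.005  -0.571  -0.2827 -0.8082 -0.6148 -1.0951  0.4384 -0.1041]]
scene [ 0.565  -0.0145  0.1023]
side [ 0.5602 -0.0154  0.0909]
[ 0.696  -0.025   0.0212] 1.2136872252024316
[[-1.4094 -1.2173 -0.2507  0.3652 -0.4034  0.147  -1.5323 -1.3296  1.4269
   2.1416  0.1527  0.9512  0.4834  0.6924  1.4926  1.1625]
 [-0.3052 -0.716  -1.0222 -0.67   -1.1174 -0.5791 -0.8139 -1.3667  0.0541
  -0.2451 -0.0958 -0.0682 -0.4794 -1.0233 -0.9968  0.1654]]
scene [ 0.6981 -0.0246  0.0254]
side [ 0.6937 -0.0259  0.018 ]
seat [[ 0.6388 -0.1563  0.    ]] flask/others
pump in rail [-0.1332  0.0134] 4.387358290887852
tcp in rail [-0.5232  0.6921]
bottle [0.4256 0.3508] rail [-0.2624  0.3814]
flask [ 0.4014 -0.3884] rail [-0.3023 -0.357 ]
blue_nr [ 0.3652 -0.1289] rail [-0.333  -0.0969]
blue_rt [0.424  0.0109] rail [-0.2712  0.0417]
purple_rt [0.4938 0.185 ] rail [-0.1977  0.2143]
purple_bot [0.4432 0.067 ] rail [-0.2508  0.0974]
purp_lo_r [0.4837 0.142 ] rail [-0.2088  0.1714]
wrench [ 0.6157 -0.4289] rail [-0.0889 -0.4021]
wr_end [ 0.5463 -0.4448] rail [-0.1585 -0.4165]
```

Call:
send_rows(steps=[{"dp": [0,0,-40],"roll": -0.1,"jaw": 50},{"dp": [0,0,-80],"roll": -0.2,"jaw": 50},{"dp": [0,0,-80],"roll": -0.258,"jaw": 50},{"dp": [0,0,-80],"roll": -0.258,"jaw": 50}])

```text
time_s: 0.7
tcp_pos: [0.1582, 0.656, 0.2843]
eef_rot: [-180.0, 0.0, 1.2]
contact_force: [-1.0, 0.4, -0.1]
gripper_width: 0.0529
gripper_force: 0.0
```

Call:
send_rows(steps=[{"dp": [20,45,0],"roll": 0,"jaw": 50},{"dp": [40,90,0],"roll": 0,"jaw": 50},{"dp": [63,135,0],"roll": 0,"jaw": 50},{"dp": [85,182,0],"roll": 0,"jaw": 50},{"dp": [105,227,0],"roll": 0,"jaw": 50}])

```text
time_s: 1.32
tcp_pos: [0.2686, 0.4294, 0.2836]
eef_rot: [179.9, 0.0, 1.1]
contact_force: [0.5, -0.1, 0.5]
gripper_width: 0.0435
gripper_force: 0.0
```

Call:
send_rows(steps=[{"dp": [21,47,0],"roll": 0,"jaw": 50},{"dp": [42,94,0],"roll": 0,"jaw": 50},{"dp": [64,141,0],"roll": 0,"jaw": 50},{"dp": [85,188,0],"roll": 0,"jaw": 50},{"dp": [104,230,0],"roll": 0,"jaw": 50}])

```text
time_s: 1.95
tcp_pos: [0.3771, 0.2017, 0.2839]
eef_rot: [180.0, 0.0, 1.1]
contact_force: [0.9, 0.5, 0.1]
gripper_width: 0.0437
gripper_force: 0.0
```

Call:
send_rows(steps=[{"dp": [21,47,0],"roll": 0,"jaw": 50},{"dp": [42,94,0],"roll": 0,"jaw": 50},{"dp": [64,141,0],"roll": 0,"jaw": 50},{"dp": [85,188,0],"roll": 0,"jaw": 50},{"dp": [100,220,0],"roll": 0,"jaw": 50}])

```text
time_s: 2.58
tcp_pos: [0.4817, -0.0163, 0.2836]
eef_rot: [180.0, 0.1, 1.0]
contact_force: [-0.1, 0.9, -0.4]
gripper_width: 0.0442
gripper_force: 0.0
```

Call:
send_rows(steps=[{"dp": [0,0,0],"roll": 0,"jaw": 50}])

```text
time_s: 2.7
tcp_pos: [0.4817, -0.0162, 0.2831]
eef_rot: [179.9, 0.1, 0.9]
contact_force: [0.3, 0.1, -0.1]
gripper_width: 0.0441
gripper_force: 0.0
```

Call:
send_rows(steps=[{"dp": [0,0,60],"roll": 0,"jaw": 50},{"dp": [0,0,120],"roll": 0,"jaw": 50},{"dp": [0,0,165],"roll": 0,"jaw": 50},{"dp": [0,0,190],"roll": 0,"jaw": 50},{"dp": [0,0,190],"roll": 0,"jaw": 50}])

```text
time_s: 3.32
tcp_pos: [0.4797, -0.0142, 0.0925]
eef_rot: [179.9, 0.3, 1.2]
contact_force: [-0.7, -0.3, 0.3]
gripper_width: 0.0441
gripper_force: 0.0
```

```bash
python3 - <<'E'
from plant import r
import cv2
im=r.capture("side")["image"][150:350,200:420]
cv2.imwrite("pics/s1.png",cv2.resize(im,None,fx=3,fy=3,interpolation=cv2.INTER_CUBIC))
E
```

```text
(no output)
```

View pics/s1.png

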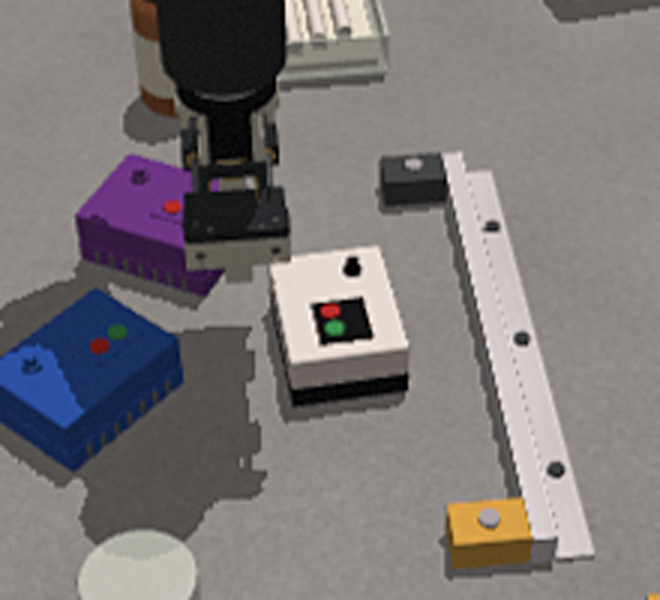

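The near fingertip hangs at (238,275), left of the pump's front face and clear of the purple and blue boxes. I'll descend there.

Call:
send_rows(steps=[{"dp": [0,0,25],"roll": 0,"jaw": 50},{"dp": [0,0,45],"roll": 0,"jaw": 50},{"dp": [0,0,58],"roll": 0,"jaw": 50},{"dp": [0,0,60],"roll": 0,"jaw": 50},{"dp": [0,0,60],"roll": 0,"jaw": 50}])

```text
time_s: 4.0
tcp_pos: [0.4823, -0.0139, 0.0351]
eef_rot: [-180.0, -0.1, 1.2]
contact_force: [-1.0, -0.3, 1.0]
gripper_width: 0.0439
gripper_force: 0.0
```

Call:
send_rows(steps=[{"dp": [3,0,0],"roll": 0,"jaw": 50},{"dp": [6,0,0],"roll": 0,"jaw": 50},{"dp": [9,0,0],"roll": 0,"jaw": 50},{"dp": [12,0,0],"roll": 0,"jaw": 50},{"dp": [15,0,0],"roll": 0,"jaw": 50}])

```text
time_s: 4.62
tcp_pos: [0.4968, -0.0139, 0.0343]
eef_rot: [180.0, 0.0, 1.2]
contact_force: [-0.1, -0.4, -0.9]
gripper_width: 0.0437
gripper_force: 0.0
```

Call:
send_rows(steps=[{"dp": [2,0,0],"roll": 0,"jaw": 50},{"dp": [4,0,0],"roll": 0,"jaw": 50},{"dp": [6,0,0],"roll": 0,"jaw": 50},{"dp": [8,0,0],"roll": 0,"jaw": 50},{"dp": [10,0,0],"roll": 0,"jaw": 50}])

```text
time_s: 5.25
tcp_pos: [0.5067, -0.0136, 0.0344]
eef_rot: [-180.0, 0.0, 1.2]
contact_force: [-0.5, 0.7, 0.6]
gripper_width: 0.0436
gripper_force: 0.0
```

Call:
send_rows(steps=[{"dp": [2,0,0],"roll": 0,"jaw": 50},{"dp": [4,0,0],"roll": 0,"jaw": 50},{"dp": [6,0,0],"roll": 0,"jaw": 50},{"dp": [8,0,0],"roll": 0,"jaw": 50},{"dp": [10,0,0],"roll": 0,"jaw": 50}])

```text
time_s: 5.88
tcp_pos: [0.5168, -0.0134, 0.0343]
eef_rot: [180.0, 0.0, 1.2]
contact_force: [-0.4, -0.6, 0.4]
gripper_width: 0.0436
gripper_force: 0.0
```

Call:
send_rows(steps=[{"dp": [3,0,0],"roll": 0,"jaw": 50},{"dp": [6,0,0],"roll": 0,"jaw": 50},{"dp": [9,0,0],"roll": 0,"jaw": 50},{"dp": [12,0,0],"roll": 0,"jaw": 50},{"dp": [15,0,0],"roll": 0,"jaw": 50}])

```text
time_s: 6.5
tcp_pos: [0.5318, -0.0131, 0.0344]
eef_rot: [180.0, 0.0, 1.2]
contact_force: [-0.2, 0.2, -0.1]
gripper_width: 0.0437
gripper_force: 0.0
```

Call:
send_rows(steps=[{"dp": [3,0,0],"roll": 0,"jaw": 50},{"dp": [6,0,0],"roll": 0,"jaw": 50},{"dp": [9,0,0],"roll": 0,"jaw": 50},{"dp": [12,0,0],"roll": 0,"jaw": 50},{"dp": [15,0,0],"roll": 0,"jaw": 50}])

```text
time_s: 7.12
tcp_pos: [0.5468, -0.0128, 0.0344]
eef_rot: [180.0, 0.0, 1.2]
contact_force: [0.3, -0.2, -0.1]
gripper_width: 0.044
gripper_force: 0.0
```

The force stays near zero where contact was expected, so I look before going on.

```bash
python3 - <<'E'
from plant import r
import cv2,numpy as np
a=r.capture("side")["image"][180:350,230:400];b=r.capture("scene")["image"][190:360,220:390]
f=lambda i:cv2.resize(i,(400,400),interpolation=cv2.INTER_CUBIC)
cv2.imwrite("pics/s2.png",np.hstack([f(a),f(b)]));s=r.get_state();print(s["contact_force"],s["moment"])
E
```

```text
[-0.36824765  0.10810842  0.21131423] [-0.0118407  -0.02696077 -0.02576386]
```

View pics/s2.png

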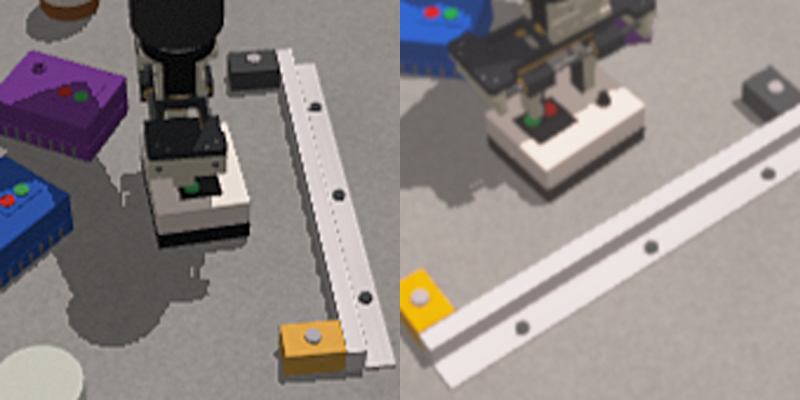

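```bash
python3 - <<'E'
from plant import r
from fit import *
np.set_printoptions(precision=1,suppress=True)
load(r,("scene","side"))
p=r.get_state()["tcp_pos"];print(p)
for n in CAM:
  for s in(1,-1):
    for z in(.02,.055,.09): print(n,s,z,proj(n,[[p[0],p[1]+s*.033,z]]), "front edge",proj(n,[[p[0]+.0095,p[1]+s*.033,z]]))
f=lambda n,x,y:cv2.resize(CAM[n]["image"][y:y+60,x:x+60],(400,400),interpolation=cv2.INTER_CUBIC)
cv2.imwrite("pics/s3.png",np.hstack([f("side",280,225),f("scene",250,205)]))
E
```

```text
[ 0.5 -0.   0. ]
scene 1 0.02 [[298.4 235.2]] front edge [[300.6 237.5]]
scene 1 0.055 [[298.  225.5]] front edge [[300.2 227.8]]
scene 1 0.09 [[297.5 215.4]] front edge [[299.8 217.7]]
scene -1 0.02 [[275.9 247.2]] front edge [[278.1 249.6]]
scene -1 0.055 [[275.  237.6]] front edge [[277.2 240. ]]
scene -1 0.09 [[274.  227.5]] front edge [[276.3 229.9]]
side 1 0.02 [[306.1 251.2]] front edge [[309.6 250.9]]
side 1 0.055 [[305.8 241.4]] front edge [[309.4 241.2]]
side 1 0.09 [[305.5 231.3]] front edge [[309.2 231.1]]
side -1 0.02 [[307.8 269. ]] front edge [[311.6 268.8]]
side -1 0.055 [[307.6 259.2]] front edge [[311.4 259. ]]
side -1 0.09 [[307.3 249.1]] front edge [[311.2 248.8]]
```

View pics/s3.png

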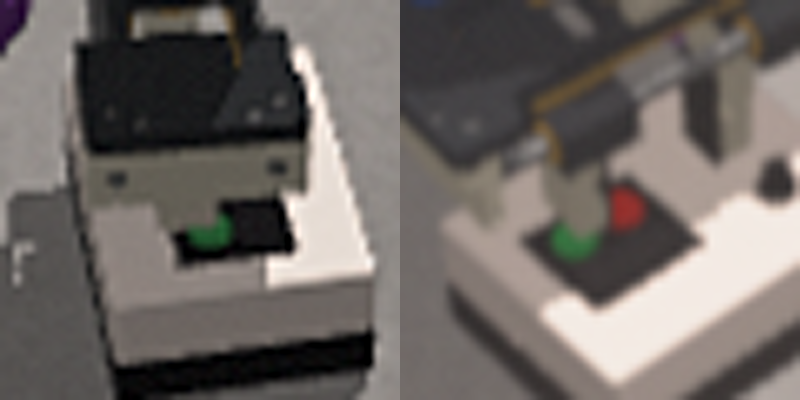

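The scene view shows the finger ending at (277,240), exactly on the pump-top plane, while the state says the tip is at z = 0.02. I check the reported height against the earlier picture before moving.

```bash
ls -la; python3 - <<'E'
from plant import r
from fit import *
np.set_printoptions(precision=4,suppress=True)
load(r,("scene","side"))
# s1: tip seen at side px (279.3,241.7), TCP said (0.4797,-0.0142,0.0925), near finger centre y-0.033
for z in(.0785,.09,.1,.115,.13): print(z,proj("side",[[.4797,-.0142-.033-.01,z],[.4797,-.0142-.022,z],[.4797+.0095,-.0142-.043,z]]).round(1).tolist())
s=r.get_state();print({k:s[k] for k in("time_s","joints","tcp_pos","eef_rot","joint_torque","gripper_width","gripper_force")})
E
```

```text
total 20
drwxr-xr-x  3 agent agent 4096 Dec  3 13:58 .
drwxr-xr-x 23 root  root  4096 Dec  3 13:57 ..
-rw-r--r--  1 agent agent 1143 Dec  3 13:58 fit.py
drwxr-xr-x  2 agent agent 4096 Dec  3 14:00 pics
-rw-r--r--  1 agent agent  152 Dec  3 13:58 rail.npy
0.0785 [[280.5, 257.4], [280.2, 251.5], [284.3, 257.1]]
0.09 [[280.2, 254.0], [279.9, 248.1], [284.1, 253.8]]
0.1 [[280.0, 251.0], [279.7, 245.1], [283.9, 250.8]]
0.115 [[279.6, 246.5], [279.4, 240.6], [283.6, 246.3]]
0.13 [[279.3, 241.9], [279.0, 236.0], [283.3, 241.7]]
{'time_s': 7.425, 'joints': array([ 19.1971,  18.5244, -27.6847,  -0.0036, -43.7999,  72.0172]), 'tcp_pos': array([ 0.5465, -0.0128,  0.0343]), 'eef_rot': array([179.9996,   0.0093,   1.2117]), 'joint_torque': array([ -0.0085, -47.7502,  21.6988,   5.09  ,   0.0881,   0.0002]), 'gripper_width': 0.04397158662352888, 'gripper_force': 0.0}
```

Call:
send_rows(steps=[{"dp": [0,0,-10],"roll": 0,"jaw": 50},{"dp": [0,0,-30],"roll": 0,"jaw": 50},{"dp": [-35,0,-40],"roll": 0,"jaw": 50},{"dp": [-70,0,-40],"roll": 0,"jaw": 50},{"dp": [-72,0,-40],"roll": 0,"jaw": 50}])

```text
time_s: 8.05
tcp_pos: [0.4728, -0.0145, 0.0753]
eef_rot: [-180.0, -0.0, 1.2]
contact_force: [1.2, 0.3, -0.3]
gripper_width: 0.0441
gripper_force: 0.0
```

```bash
python3 - <<'E'
from plant import r
from fit import *
np.set_printoptions(precision=4,suppress=True)
load(r,("scene","side"))
s=r.get_state();p=s["tcp_pos"];print(p,s["contact_force"])
for d in(0,.02,.04):
  print(d,"body near bottom edge L,R",proj("side",[[p[0]-.039,p[1]-.096,p[2]+.052+d],[p[0]+.039,p[1]-.096,p[2]+.052+d]]).round(1).tolist(),
   "tip side",proj("side",[[p[0]+q,p[1]-.043,p[2]-.014+d] for q in(-.0095,.0095)]).round(1).tolist(),"tips scene",proj("scene",[[p[0]+.0095,p[1]-.043,p[2]-.014+d],[p[0]+.0095,p[1]-.022,p[2]-.014+d],[p[0]+.0095,p[1]+.022,p[2]-.014+d],[p[0]+.0095,p[1]+.043,p[2]-.014+d]]).round(1).tolist(),"scene body +x bottom",proj("scene",[[p[0]+.039,p[1]-.096,p[2]+.052+d],[p[0]+.039,p[1]+.096,p[2]+.052+d]]).round(1).tolist())
f=lambda n,x,y:cv2.resize(CAM[n]["image"][y:y+100,x:x+80],(400,500),interpolation=cv2.INTER_CUBIC)
cv2.imwrite("pics/s4.png",np.hstack([f("side",240,175),f("scene",215,155)]))
E
```

```text
[ 0.4752 -0.0141  0.0754] [0.0872 0.6112 0.4423]
0 body near bottom edge L,R [[261.1, 259.4], [295.0, 257.3]] tip side [[275.1, 262.7], [282.8, 262.2]] tips scene [[256.9, 222.4], [264.3, 218.6], [279.5, 211.0], [286.6, 207.4]] scene body +x bottom [[241.1, 220.0], [310.6, 185.6]]
0.02 body near bottom edge L,R [[260.5, 253.2], [294.7, 251.0]] tip side [[274.6, 256.9], [282.4, 256.4]] tips scene [[256.2, 216.6], [263.6, 212.9], [279.0, 205.2], [286.2, 201.6]] scene body +x bottom [[240.2, 213.8], [310.5, 179.3]]
0.04 body near bottom edge L,R [[259.8, 246.8], [294.4, 244.6]] tip side [[274.1, 251.0], [282.0, 250.5]] tips scene [[255.4, 210.7], [263.0, 207.0], [278.5, 199.3], [285.8, 195.7]] scene body +x bottom [[239.1, 207.5], [310.4, 172.9]]
```

View pics/s4.png

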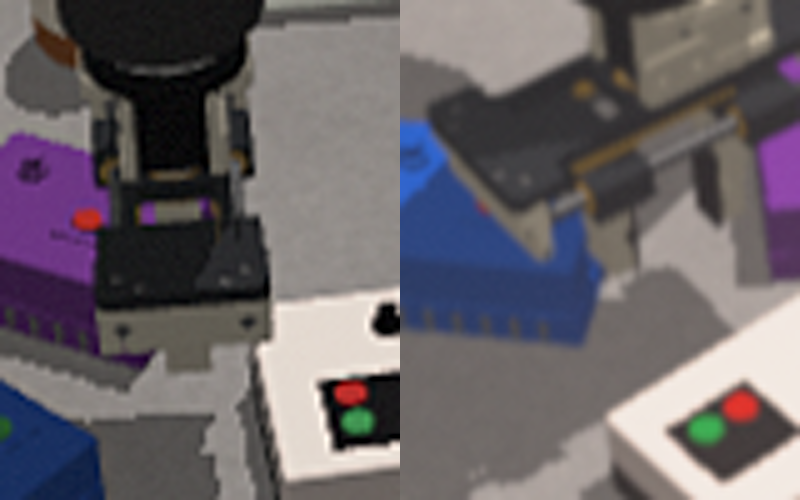

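In this picture the near tip is at side (278,249) and scene (254–262,207–210), and the body's bottom edge is at side rows 243–245. All three put the whole gripper about 43 mm higher than the reported z, while x and y agree. So a real tip height of 16 mm means a reading of about -0.013. I'll descend slowly and watch the force.

Call:
send_rows(steps=[{"dp": [0,0,25],"roll": 0,"jaw": 50},{"dp": [0,0,45],"roll": 0,"jaw": 50},{"dp": [0,0,60],"roll": 0,"jaw": 50},{"dp": [0,0,70],"roll": 0,"jaw": 50},{"dp": [0,0,75],"roll": 0,"jaw": 50}])

```text
time_s: 8.78
tcp_pos: [0.475, -0.0143, -0.0011]
eef_rot: [180.0, 0.0, 1.2]
contact_force: [0.5, -0.3, -0.2]
gripper_width: 0.0436
gripper_force: 0.0
```

Call:
send_rows(steps=[{"dp": [0,0,3],"roll": 0,"jaw": 50},{"dp": [0,0,6],"roll": 0,"jaw": 50},{"dp": [0,0,9],"roll": 0,"jaw": 50},{"dp": [0,0,12],"roll": 0,"jaw": 50},{"dp": [0,0,12],"roll": 0,"jaw": 50}])

```text
time_s: 9.4
tcp_pos: [0.4745, -0.0143, -0.0128]
eef_rot: [180.0, 0.0, 1.2]
contact_force: [-0.2, -0.8, -0.6]
gripper_width: 0.0438
gripper_force: 0.0
```

Call:
send_rows(steps=[{"dp": [3,0,0],"roll": 0,"jaw": 50},{"dp": [6,0,0],"roll": 0,"jaw": 50},{"dp": [9,0,0],"roll": 0,"jaw": 50},{"dp": [12,0,0],"roll": 0,"jaw": 50},{"dp": [15,0,0],"roll": 0,"jaw": 50}])

```text
time_s: 10.02
tcp_pos: [0.4899, -0.014, -0.0127]
eef_rot: [180.0, 0.0, 1.2]
contact_force: [-0.4, 1.5, 0.6]
gripper_width: 0.0438
gripper_force: 0.0
```

Call:
send_rows(steps=[{"dp": [2,0,0],"roll": 0,"jaw": 50},{"dp": [4,0,0],"roll": 0,"jaw": 50},{"dp": [6,0,0],"roll": 0,"jaw": 50},{"dp": [8,0,0],"roll": 0,"jaw": 50},{"dp": [10,0,0],"roll": 0,"jaw": 50}])

```text
time_s: 10.65
tcp_pos: [0.4977, -0.0141, -0.013]
eef_rot: [180.0, 0.2, 1.2]
contact_force: [-6.7, 1.9, 5.0]
gripper_width: 0.0436
gripper_force: 3.2
```

Call:
send_rows(steps=[{"dp": [3,0,0],"roll": 0,"jaw": 50},{"dp": [6,0,0],"roll": 0,"jaw": 50},{"dp": [9,0,0],"roll": 0,"jaw": 50},{"dp": [12,0,0],"roll": 0,"jaw": 50},{"dp": [15,0,0],"roll": 0,"jaw": 50}])

```text
time_s: 11.28
tcp_pos: [0.5116, -0.0142, -0.0131]
eef_rot: [179.9, 0.3, 1.2]
contact_force: [-9.7, 0.6, 8.8]
gripper_width: 0.0438
gripper_force: 4.8
```

Call:
send_rows(steps=[{"dp": [3,0,0],"roll": 0,"jaw": 50},{"dp": [6,0,0],"roll": 0,"jaw": 50},{"dp": [9,0,0],"roll": 0,"jaw": 50},{"dp": [12,0,0],"roll": 0,"jaw": 50},{"dp": [15,0,0],"roll": 0,"jaw": 50}])

```text
time_s: 11.9
tcp_pos: [0.5261, -0.0142, -0.0131]
eef_rot: [179.9, 0.3, 1.2]
contact_force: [-10.3, -0.3, 9.9]
gripper_width: 0.0438
gripper_force: 5.2
```

Call:
send_rows(steps=[{"dp": [3,0,0],"roll": 0,"jaw": 50},{"dp": [6,0,0],"roll": 0,"jaw": 50},{"dp": [9,0,0],"roll": 0,"jaw": 50},{"dp": [12,0,0],"roll": 0,"jaw": 50},{"dp": [15,0,0],"roll": 0,"jaw": 50}])

```text
time_s: 12.52
tcp_pos: [0.5412, -0.0139, -0.0131]
eef_rot: [179.9, 0.3, 1.1]
contact_force: [-11.0, 0.2, 8.3]
gripper_width: 0.044
gripper_force: 5.0
```

Call:
send_rows(steps=[{"dp": [3,0,0],"roll": 0,"jaw": 50},{"dp": [6,0,0],"roll": 0,"jaw": 50},{"dp": [9,0,0],"roll": 0,"jaw": 50},{"dp": [12,0,0],"roll": 0,"jaw": 50},{"dp": [15,0,0],"roll": 0,"jaw": 50}])

```text
time_s: 13.15
tcp_pos: [0.5563, -0.0135, -0.0131]
eef_rot: [179.9, 0.3, 1.2]
contact_force: [-9.3, -0.5, 7.4]
gripper_width: 0.0436
gripper_force: 4.9
```

Call:
send_rows(steps=[{"dp": [2,0,0],"roll": 0,"jaw": 50},{"dp": [4,0,0],"roll": 0,"jaw": 50},{"dp": [6,0,0],"roll": 0,"jaw": 50},{"dp": [8,0,0],"roll": 0,"jaw": 50},{"dp": [10,0,0],"roll": 0,"jaw": 50}])

```text
time_s: 13.78
tcp_pos: [0.5664, -0.0132, -0.0131]
eef_rot: [179.9, 0.3, 1.2]
contact_force: [-10.0, 0.8, 8.0]
gripper_width: 0.0432
gripper_force: 4.8
```

Call:
send_rows(steps=[{"dp": [1,0,0],"roll": 0,"jaw": 50},{"dp": [2,0,0],"roll": 0,"jaw": 50},{"dp": [3,0,0],"roll": 0,"jaw": 50},{"dp": [4,0,0],"roll": 0,"jaw": 50},{"dp": [5,0,0],"roll": 0,"jaw": 50}])

```text
time_s: 14.4
tcp_pos: [0.5713, -0.0131, -0.0131]
eef_rot: [179.9, 0.3, 1.2]
contact_force: [-9.1, 0.8, 7.7]
gripper_width: 0.0438
gripper_force: 4.7
```

Call:
send_rows(steps=[{"dp": [1,0,0],"roll": 0,"jaw": 50},{"dp": [2,0,0],"roll": 0,"jaw": 50},{"dp": [3,0,0],"roll": 0,"jaw": 50}])

```text
time_s: 14.78
tcp_pos: [0.5726, -0.0131, -0.0132]
eef_rot: [179.9, 0.5, 1.1]
contact_force: [-17.9, 2.8, 14.4]
gripper_width: 0.0438
gripper_force: 8.7
```

Call:
send_rows(steps=[{"dp": [0.7,0,0],"roll": 0,"jaw": 50},{"dp": [0.7,0,0],"roll": 0,"jaw": 50}])

```text
time_s: 15.02
tcp_pos: [0.5725, -0.0131, -0.0132]
eef_rot: [179.9, 0.5, 1.1]
contact_force: [-17.1, 3.9, 15.3]
gripper_width: 0.0438
gripper_force: 8.9
```

```bash
python3 - <<'E'
from plant import r
import cv2,numpy as np
a=r.capture("side")["image"];b=r.capture("scene")["image"]
cv2.imwrite("pics/a.png",a);cv2.imwrite("pics/b.png",b)
f=lambda i,x,y:cv2.resize(i[y:y+120,x:x+80],(400,600),interpolation=cv2.INTER_CUBIC)
cv2.imwrite("pics/s5.png",np.hstack([f(a,310,215),cv2.resize(b[220:340,260:340],(400,600),interpolation=cv2.INTER_CUBIC)]))
E
```

```text
(no output)
```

View pics/s5.png

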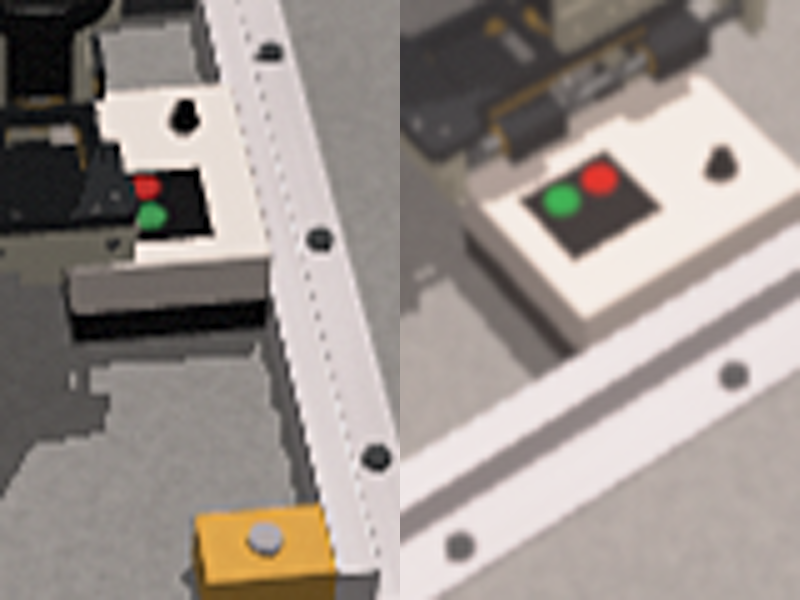

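The pump's back lies along the rail in both views. Its near back top corner is at side (363.6,267) and scene (296.4,283.6), and the far one at side (354,232) and scene (340,257). Next I fit its position along the rail, back off, and plan the end push.

```bash
python3 - <<'E'
from plant import r
from fit import *
np.set_printoptions(precision=4,suppress=True)
load(r,("scene","side"))
R=np.load("rail.npy");a=R[2];M=np.array([[np.cos(a),np.sin(a)],[-np.sin(a),np.cos(a)]])
o={"side":(PT[[2,1,3]],[(363.6,267),(354,232),(323.6,268.6)]),"scene":(PT[[2,1]],[(296.4,283.6),(340,257)])}
P,e=fit(o,[.63,-.01,.02]);print(P,e.T);q=M@(P[:2]-R[:2]);print("pump rail",q,np.degrees(P[2]-a),"travel y",q[1]+.13)
# tool target beside +y end: rail (-.065, q_y+.065+.0095+.020)
t=world(R,[[-.062,q[1]+.065+.0095+.025,0]])[0];s=r.get_state()["tcp_pos"];print("target",t,"now",s,"tool-axis shift",M@(t[:2]-s[:2]))
E
```

```text
[ 0.6319 -0.0201  0.0247] [[ 0.474   1.5314  0.2244 -2.0367  0.3837]
 [-0.5136 -0.2839  1.243  -0.8942 -1.9407]]
pump rail [-0.064   0.0063] 0.2032213907606367 travel y 0.1362660372792883
target [0.6318 0.0794 0.    ] now [ 0.5725 -0.0132 -0.0132] tool-axis shift [0.0612 0.0913]
```

Call:
send_rows(steps=[{"dp": [-4,0,0],"roll": 0,"jaw": 50},{"dp": [-12,0,0],"roll": 0,"jaw": 50},{"dp": [-20,0,-10],"roll": 0,"jaw": 50},{"dp": [-20,0,-60],"roll": 0,"jaw": 50},{"dp": [-20,0,-100],"roll": 0,"jaw": 50}])

```text
time_s: 15.85
tcp_pos: [0.5585, -0.0124, 0.0897]
eef_rot: [-180.0, -0.1, 1.2]
contact_force: [1.0, 0.2, 0.1]
gripper_width: 0.044
gripper_force: 0.0
```

Call:
send_rows(steps=[{"dp": [15,-18,0],"roll": 0.18,"jaw": 50},{"dp": [30,-36,0],"roll": 0.36,"jaw": 50},{"dp": [45,-54,0],"roll": 0.54,"jaw": 50},{"dp": [60,-72,0],"roll": 0.72,"jaw": 50},{"dp": [73,-89,0],"roll": 0.9,"jaw": 50}])

```text
time_s: 16.48
tcp_pos: [0.6299, 0.0788, 0.0882]
eef_rot: [-179.9, -0.0, -50.7]
contact_force: [0.0, -0.1, 0.5]
gripper_width: 0.0439
gripper_force: 0.0
```

Call:
send_rows(steps=[{"dp": [0,0,0],"roll": 0.18,"jaw": 50},{"dp": [0,0,0],"roll": 0.36,"jaw": 50},{"dp": [0,0,0],"roll": 0.54,"jaw": 50},{"dp": [0,0,0],"roll": 0.671,"jaw": 50},{"dp": [0,0,0],"roll": 0.671,"jaw": 50}])

```text
time_s: 17.1
tcp_pos: [0.6295, 0.0781, 0.0881]
eef_rot: [-180.0, 0.0, -88.7]
contact_force: [0.0, 0.3, 0.0]
gripper_width: 0.0438
gripper_force: 0.0
```

Call:
send_rows(steps=[{"dp": [0,0,30],"roll": 0,"jaw": 50},{"dp": [0,0,55],"roll": 0,"jaw": 50},{"dp": [0,0,75],"roll": 0,"jaw": 50},{"dp": [0,0,88],"roll": 0,"jaw": 50},{"dp": [0,0,93],"roll": 0,"jaw": 50}])

```text
time_s: 17.73
tcp_pos: [0.6293, 0.0779, -0.006]
eef_rot: [180.0, -0.0, -88.7]
contact_force: [0.1, 0.6, 0.2]
gripper_width: 0.0439
gripper_force: 0.0
```

Call:
send_rows(steps=[{"dp": [3,0,5],"roll": 0,"jaw": 50},{"dp": [6,0,5],"roll": 0,"jaw": 50},{"dp": [9,0,5],"roll": 0,"jaw": 50},{"dp": [12,0,5],"roll": 0,"jaw": 50},{"dp": [14,0,5],"roll": 0,"jaw": 50}])

```text
time_s: 18.35
tcp_pos: [0.6299, 0.0637, -0.0104]
eef_rot: [-180.0, 0.0, -88.8]
contact_force: [0.3, -0.5, 0.3]
gripper_width: 0.0439
gripper_force: 0.0
```

Call:
send_rows(steps=[{"dp": [2,0,0],"roll": 0,"jaw": 50},{"dp": [4,0,0],"roll": 0,"jaw": 50},{"dp": [6,0,0],"roll": 0,"jaw": 50},{"dp": [8,0,0],"roll": 0,"jaw": 50},{"dp": [10,0,0],"roll": 0,"jaw": 50}])

```text
time_s: 18.98
tcp_pos: [0.6299, 0.0549, -0.0107]
eef_rot: [-180.0, 0.1, -88.8]
contact_force: [-1.6, 5.7, 1.4]
gripper_width: 0.044
gripper_force: 2.8
```

Call:
send_rows(steps=[{"dp": [3,0,0],"roll": 0,"jaw": 50},{"dp": [6,0,0],"roll": 0,"jaw": 50},{"dp": [9,0,0],"roll": 0,"jaw": 50},{"dp": [12,0,0],"roll": 0,"jaw": 50},{"dp": [15,0,0],"roll": 0,"jaw": 50}])

```text
time_s: 19.6
tcp_pos: [0.6303, 0.0399, -0.0106]
eef_rot: [-180.0, 0.1, -88.8]
contact_force: [-2.8, 6.0, 0.7]
gripper_width: 0.0437
gripper_force: 2.9
```

Call:
send_rows(steps=[{"dp": [3,0,0],"roll": 0,"jaw": 50},{"dp": [6,0,0],"roll": 0,"jaw": 50},{"dp": [9,0,0],"roll": 0,"jaw": 50},{"dp": [12,0,0],"roll": 0,"jaw": 50},{"dp": [15,0,0],"roll": 0,"jaw": 50}])

```text
time_s: 20.23
tcp_pos: [0.6305, 0.0249, -0.0106]
eef_rot: [-180.0, 0.1, -88.8]
contact_force: [-1.4, 5.0, 1.1]
gripper_width: 0.0441
gripper_force: 2.9
```

Call:
send_rows(steps=[{"dp": [3,0,0],"roll": 0,"jaw": 50},{"dp": [6,0,0],"roll": 0,"jaw": 50},{"dp": [9,0,0],"roll": 0,"jaw": 50},{"dp": [12,0,0],"roll": 0,"jaw": 50},{"dp": [15,0,0],"roll": 0,"jaw": 50}])

```text
time_s: 20.85
tcp_pos: [0.6308, 0.0099, -0.0106]
eef_rot: [-180.0, 0.1, -88.8]
contact_force: [-1.8, 5.9, 1.1]
gripper_width: 0.0438
gripper_force: 2.9
```

Call:
send_rows(steps=[{"dp": [3,0,0],"roll": 0,"jaw": 50},{"dp": [6,0,0],"roll": 0,"jaw": 50},{"dp": [9,0,0],"roll": 0,"jaw": 50},{"dp": [12,0,0],"roll": 0,"jaw": 50},{"dp": [15,0,0],"roll": 0,"jaw": 50}])

```text
time_s: 21.48
tcp_pos: [0.6311, -0.0051, -0.0106]
eef_rot: [-180.0, 0.1, -88.8]
contact_force: [-1.7, 6.2, 0.7]
gripper_width: 0.0436
gripper_force: 3.0
```

Call:
send_rows(steps=[{"dp": [3,0,0],"roll": 0,"jaw": 50},{"dp": [6,0,0],"roll": 0,"jaw": 50},{"dp": [9,0,0],"roll": 0,"jaw": 50},{"dp": [12,0,0],"roll": 0,"jaw": 50},{"dp": [15,0,0],"roll": 0,"jaw": 50}])

```text
time_s: 22.1
tcp_pos: [0.6315, -0.0201, -0.0106]
eef_rot: [-180.0, 0.1, -88.8]
contact_force: [-1.7, 5.5, 1.5]
gripper_width: 0.044
gripper_force: 3.0
```

Call:
send_rows(steps=[{"dp": [3,0,0],"roll": 0,"jaw": 50},{"dp": [6,0,0],"roll": 0,"jaw": 50},{"dp": [9,0,0],"roll": 0,"jaw": 50},{"dp": [12,0,0],"roll": 0,"jaw": 50},{"dp": [15,0,0],"roll": 0,"jaw": 50}])

```text
time_s: 22.72
tcp_pos: [0.6318, -0.035, -0.0106]
eef_rot: [-180.0, 0.1, -88.8]
contact_force: [-1.3, 6.1, 1.2]
gripper_width: 0.0441
gripper_force: 3.0
```

Call:
send_rows(steps=[{"dp": [3,0,0],"roll": 0,"jaw": 50},{"dp": [6,0,0],"roll": 0,"jaw": 50},{"dp": [9,0,0],"roll": 0,"jaw": 50},{"dp": [12,0,0],"roll": 0,"jaw": 50},{"dp": [15,0,0],"roll": 0,"jaw": 50}])

```text
time_s: 23.35
tcp_pos: [0.6321, -0.05, -0.0106]
eef_rot: [-180.0, 0.1, -88.8]
contact_force: [-1.6, 7.2, 1.1]
gripper_width: 0.0439
gripper_force: 3.0
```

Call:
send_rows(steps=[{"dp": [3,0,0],"roll": 0,"jaw": 50},{"dp": [6,0,0],"roll": 0,"jaw": 50},{"dp": [9,0,0],"roll": 0,"jaw": 50},{"dp": [12,0,0],"roll": 0,"jaw": 50},{"dp": [15,0,0],"roll": 0,"jaw": 50}])

```text
time_s: 23.98
tcp_pos: [0.6324, -0.065, -0.0106]
eef_rot: [-180.0, 0.1, -88.8]
contact_force: [-2.0, 6.4, 1.3]
gripper_width: 0.0442
gripper_force: 3.1
```

Call:
send_rows(steps=[{"dp": [1.5,0,0],"roll": 0,"jaw": 50},{"dp": [3,0,0],"roll": 0,"jaw": 50},{"dp": [4.5,0,0],"roll": 0,"jaw": 50},{"dp": [6,0,0],"roll": 0,"jaw": 50},{"dp": [7,0,0],"roll": 0,"jaw": 50}])

```text
time_s: 24.6
tcp_pos: [0.6325, -0.072, -0.0106]
eef_rot: [-180.0, 0.1, -88.8]
contact_force: [-1.8, 6.5, 1.5]
gripper_width: 0.0438
gripper_force: 3.1
```

Call:
send_rows(steps=[{"dp": [1,0,0],"roll": 0,"jaw": 50},{"dp": [2,0,0],"roll": 0,"jaw": 50},{"dp": [3,0,0],"roll": 0,"jaw": 50},{"dp": [4,0,0],"roll": 0,"jaw": 50},{"dp": [5,0,0],"roll": 0,"jaw": 50}])

```text
time_s: 25.22
tcp_pos: [0.6326, -0.077, -0.0106]
eef_rot: [-180.0, 0.1, -88.8]
contact_force: [-1.2, 5.9, 1.8]
gripper_width: 0.0439
gripper_force: 3.1
```

Call:
send_rows(steps=[{"dp": [1,0,0],"roll": 0,"jaw": 50},{"dp": [2,0,0],"roll": 0,"jaw": 50},{"dp": [3,0,0],"roll": 0,"jaw": 50}])

```text
time_s: 25.6
tcp_pos: [0.6327, -0.08, -0.0106]
eef_rot: [-180.0, 0.1, -88.8]
contact_force: [-1.5, 6.6, 1.6]
gripper_width: 0.0437
gripper_force: 3.1
```

Call:
send_rows(steps=[{"dp": [1,0,0],"roll": 0,"jaw": 50},{"dp": [2,0,0],"roll": 0,"jaw": 50}])

```text
time_s: 25.85
tcp_pos: [0.6327, -0.0803, -0.0106]
eef_rot: [-180.0, 0.2, -88.8]
contact_force: [-3.6, 19.5, 5.1]
gripper_width: 0.0439
gripper_force: 9.9
```

Call:
send_rows(steps=[{"dp": [0.8,0,0],"roll": 0,"jaw": 50},{"dp": [1.6,0,0],"roll": 0,"jaw": 50}])

```text
time_s: 26.1
tcp_pos: [0.6327, -0.0803, -0.0105]
eef_rot: [-180.0, 0.2, -88.8]
contact_force: [-5.2, 27.4, 5.9]
gripper_width: 0.0438
gripper_force: 13.8
```

The pump is against the stop: the force rose and motion ceased. I release it, then go back to the front face for one gentle confirming press against the rail.

Call:
send_rows(steps=[{"dp": [-3,0,0],"roll": 0,"jaw": 50},{"dp": [-12,0,0],"roll": 0,"jaw": 50},{"dp": [-25,0,-5],"roll": 0,"jaw": 50},{"dp": [-28,0,-60],"roll": 0,"jaw": 50},{"dp": [-28,0,-110],"roll": 0,"jaw": 50}])

```text
time_s: 26.72
tcp_pos: [0.6321, -0.056, 0.1009]
eef_rot: [180.0, -0.0, -88.8]
contact_force: [0.8, -0.0, 0.1]
gripper_width: 0.0438
gripper_force: 0.0
```

Call:
send_rows(steps=[{"dp": [0,18,0],"roll": -0.18,"jaw": 50},{"dp": [0,36,0],"roll": -0.36,"jaw": 50},{"dp": [0,54,0],"roll": -0.54,"jaw": 50},{"dp": [0,70,0],"roll": -0.72,"jaw": 50},{"dp": [10,80,0],"roll": -0.9,"jaw": 50}])

```text
time_s: 27.35
tcp_pos: [0.5519, -0.0677, 0.0999]
eef_rot: [-180.0, -0.0, -36.8]
contact_force: [0.9, 1.0, 0.1]
gripper_width: 0.0442
gripper_force: 0.0
```

Call:
send_rows(steps=[{"dp": [0,0,0],"roll": -0.18,"jaw": 50},{"dp": [0,0,0],"roll": -0.36,"jaw": 50},{"dp": [0,0,0],"roll": -0.54,"jaw": 50},{"dp": [0,0,0],"roll": -0.671,"jaw": 50},{"dp": [0,0,0],"roll": -0.671,"jaw": 50}])

```text
time_s: 27.98
tcp_pos: [0.5525, -0.068, 0.0997]
eef_rot: [180.0, -0.0, 1.2]
contact_force: [-0.0, -0.0, 0.2]
gripper_width: 0.0435
gripper_force: 0.0
```

Call:
send_rows(steps=[{"dp": [0,45,0],"roll": 0,"jaw": 50},{"dp": [0,85,0],"roll": 0,"jaw": 50},{"dp": [0,87,40],"roll": 0,"jaw": 50},{"dp": [0,87,80],"roll": 0,"jaw": 50},{"dp": [0,87,100],"roll": 0,"jaw": 50}])

```text
time_s: 28.6
tcp_pos: [0.5531, -0.1553, -0.0026]
eef_rot: [-180.0, 0.1, 1.0]
contact_force: [-0.3, 0.0, 1.0]
gripper_width: 0.044
gripper_force: 0.0
```

Call:
send_rows(steps=[{"dp": [4,0,4],"roll": 0,"jaw": 50},{"dp": [8,0,8],"roll": 0,"jaw": 50},{"dp": [12,0,8],"roll": 0,"jaw": 50},{"dp": [15,0,8],"roll": 0,"jaw": 50},{"dp": [17,0,8],"roll": 0,"jaw": 50}])

```text
time_s: 29.22
tcp_pos: [0.5719, -0.1549, -0.0081]
eef_rot: [180.0, -0.1, 1.2]
contact_force: [-0.2, 0.3, -0.1]
gripper_width: 0.0442
gripper_force: 0.0
```

Call:
send_rows(steps=[{"dp": [1,0,0],"roll": 0,"jaw": 50},{"dp": [2,0,0],"roll": 0,"jaw": 50},{"dp": [3,0,0],"roll": 0,"jaw": 50},{"dp": [4,0,0],"roll": 0,"jaw": 50}])

```text
time_s: 29.72
tcp_pos: [0.5753, -0.1548, -0.0086]
eef_rot: [-180.0, 0.0, 1.2]
contact_force: [-0.4, 0.2, 0.7]
gripper_width: 0.0436
gripper_force: 0.0
```

Call:
send_rows(steps=[{"dp": [1,0,0],"roll": 0,"jaw": 50},{"dp": [2,0,0],"roll": 0,"jaw": 50}])

```text
time_s: 29.98
tcp_pos: [0.5758, -0.1548, -0.0088]
eef_rot: [-180.0, 0.1, 1.2]
contact_force: [-5.9, -0.3, 5.2]
gripper_width: 0.0438
gripper_force: 3.4
```

Call:
send_rows(steps=[{"dp": [0.5,0,0],"roll": 0,"jaw": 50},{"dp": [1,0,0],"roll": 0,"jaw": 50}])

```text
time_s: 30.22
tcp_pos: [0.5758, -0.1548, -0.0088]
eef_rot: [-180.0, 0.2, 1.2]
contact_force: [-10.0, 1.4, 7.5]
gripper_width: 0.0441
gripper_force: 4.5
```

Call:
send_rows(steps=[{"dp": [0.8,0,0],"roll": 0,"jaw": 50},{"dp": [1.6,0,0],"roll": 0,"jaw": 50},{"dp": [1.6,0,0],"roll": 0,"jaw": 50}])

```text
time_s: 30.6
tcp_pos: [0.5756, -0.1548, -0.009]
eef_rot: [-180.0, 0.4, 1.2]
contact_force: [-12.6, 1.6, 12.1]
gripper_width: 0.0439
gripper_force: 6.3
```

Call:
send_rows(steps=[{"dp": [-2,0,0],"roll": 0,"jaw": 50},{"dp": [-8,0,0],"roll": 0,"jaw": 50},{"dp": [-20,0,0],"roll": 0,"jaw": 50},{"dp": [-40,0,-20],"roll": 0,"jaw": 50},{"dp": [-50,0,-70],"roll": 0,"jaw": 50}])

```text
time_s: 31.22
tcp_pos: [0.5266, -0.1557, 0.0599]
eef_rot: [-180.0, 0.3, 1.2]
contact_force: [1.5, -0.3, 0.8]
gripper_width: 0.0438
gripper_force: 0.0
```

Call:
send_rows(steps=[{"dp": [0,-20,-50],"roll": 0,"jaw": 50},{"dp": [-20,-60,-100],"roll": 0,"jaw": 50},{"dp": [-40,-100,-150],"roll": 0,"jaw": 50},{"dp": [-60,-140,-180],"roll": 0,"jaw": 50},{"dp": [-60,-140,-180],"roll": 0,"jaw": 50}])

```text
time_s: 31.85
tcp_pos: [0.4673, -0.0146, 0.245]
eef_rot: [-179.9, -0.4, 1.4]
contact_force: [0.5, -0.6, 0.4]
gripper_width: 0.0437
gripper_force: 0.0
```

```bash
python3 - <<'E'
from plant import r
import cv2,numpy as np
a=r.capture("side")["image"];b=r.capture("scene")["image"]
cv2.imwrite("pics/sideE.png",a);cv2.imwrite("pics/sceneE.png",b)
f=lambda i,x,y:cv2.resize(i[y:y+120,x:x+80],(400,600),interpolation=cv2.INTER_CUBIC)
cv2.imwrite("pics/s6.png",np.hstack([f(a,315,235),f(b,215,240)]))
print(r.get_state()["contact_force"])
E
```

```text
[ 0.29404188 -0.07966605  0.14161803]
```

View pics/s6.png

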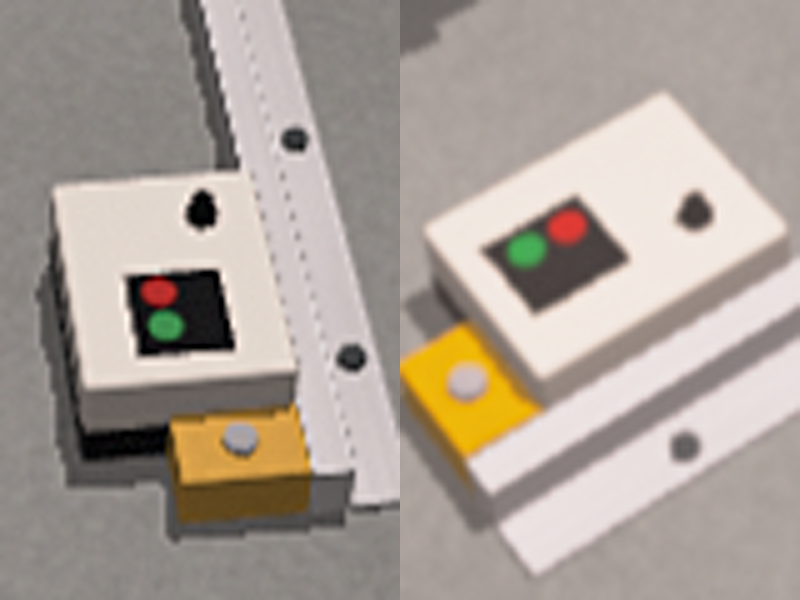

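The pump sits against the rail and the yellow stop in both views: back edge along the rail, near end touching the block at side (172–297,410). A quick numeric check follows.

```bash
python3 - <<'E'
from plant import r
from fit import *
load(r,("scene","side"));R=np.load("rail.npy");a=R[2];M=np.array([[np.cos(a),np.sin(a)],[-np.sin(a),np.cos(a)]])
o={"side":(PT,[(325.6,272.4),(365,269.4),(374.4,309.6),(331.4,312.6)]),"scene":(PT,[(268,258.4),(293,286.4),(244,316),(220,286)])}
P,e=fit(o,[.63,-.15,.02]);print(M@(P[:2]-R[:2]),np.degrees(P[2]-a))
for k in o:
    Rk=fit({k:RO[k]},R)[0];Pk=fit({k:o[k]},P)[0];d=Pk[:2]-Rk[:2];c,s=np.cos(Rk[2]),np.sin(Rk[2]);print(k,c*d[0]+s*d[1],-s*d[0]+c*d[1],np.degrees(Pk[2]-Rk[2]))
s=r.get_state();print(s["time_s"],s["qd"].round(2))
E
```

```text
[-0.05956607 -0.13055074] -0.29002568917578003
side -0.05966095298597819 -0.13129224324199987 -0.4602971339125306
scene -0.05925643735582633 -0.12996428691344122 0.12504957370955483
32.05 [-0.69  1.02  0.13  0.18 -0.14 -0.11]
```

The fit gives (-59.6, -130.6) mm and -0.3° against the ideal (-60, -130) mm and 0°, so the pump is seated. The robot is clear, so I hand in.

```bash
python3 -c "
from plant import r
print(r.close_job())"
```

```text
the job is handed in; nothing more can be done
None
```

The pump is seated flush against the rail and up against the yellow stop: the last camera fit is within about 1 mm and 0.5° of ideal. The arm had backed clear and I handed the job in at about 32 s. The reported tool height read about 43 mm low, so the first approach passed over the pump without moving it; I corrected for that before pushing.

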